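Clamp a drawer board square in a dovetail jig

TASK

Push the board gently along its guides until its far edge sits flush against the jig's stop bar, then clamp it there with the bar's two red knobs. Tighten them alternately, about a quarter-turn at a time, so that the bar comes down level and neither knob ever gets more than 0.3 turn ahead of the other, and finish when both ends grip the board firmly and about equally, at roughly 50 N each, without crushing it. Leave the board flush, let go, and do not disturb the other things on the bench.

Things in the scene. Friction and masses are not known exactly. Their poses are not given: they have to be found in the camera images.
- jig: Grey dovetail jig screwed to the bench, 185 x 400 mm, flat bed 85 mm high. Origin: on the bench under the middle of the clamp bar; x is the way the board slides home (away from the robot), y along the bar to the left, z up. Two side guides 10 mm high (inner faces y = +-132.5 mm, x = -90 to +35 mm). At the far end an aluminium stop bar rises 28 mm above the bed, a comb template on top of it.
- stop_face (a point): Middle of the stop bar's face that meets the board, 10 mm above the bed (jig frame x = +85 mm, y = 0); axes as the jig.
- board: Loose pale pine drawer board, 200 mm long (x), 260 mm wide (y), about 0.5 kg, flat on the bed between the guides (2.5 mm play each side) and under the raised clamp bar, 25 to 50 mm short of the stop bar at the start; slides with 2 to 6 N. Hand-planed: its thickness, 19 to 22 mm, is not measured. Origin: centre of its underside.
- board_far_edge (a point): Middle of the board's far end face, 10 mm above its underside; this face must meet the stop bar.
- board_near_edge (a point): Middle of the board's near end face (towards the robot), 10 mm above its underside: the place to push.
- bar_middle (a point): Aluminium clamp bar, 30 mm (x) by 350 mm (y) by 24 mm high, carried across the board on two vertical studs at jig y = +-150 mm. This point: centre of its underside; x and y as the jig's. Each end goes down with its own knob, so the bar tilts when one knob is ahead; 0.3 turn of difference (6 mm, 0.02 rad) is the most it may tilt.
- pad_left: Black rubber pad, 26 x 30 x 8 mm, under the bar at y = +114 mm. Origin: centre of its underside, which meets the board; 28 mm above the bed with both knobs at 0. The rubber yields 1 mm per 65 N; lowering one end 1 mm also adds about 8 N on the other pad. A firm grip is about 50 N on each pad; 30 to 75 N is right, over 90 N crushes the pine.
- pad_right: The same pad under the bar at y = -114 mm.
- knob_left (a joint): Angle of the left knob (rad), 0 to 0.25 at the start; grows as it is tightened, clockwise from above. Steep quick thread: knob and bar end go down 20 mm per turn (3.18 mm per rad). It turns freely against 0.26 N m of dry friction; every 10 N of clamp force on that end adds 0.032 N m (50 N: 0.16 N m more than free). Friction holds it where it is left.
- knob_right (a joint): The same for the right knob.
- knob_left_grip (a point): Point to grip on the left knob, on its axis, 9 mm below its top. The red grip is an upright wing 46 mm long, 14 mm thick, 34 mm high over a black hub of 25 mm diameter; it lies along this point's x axis: take it across, along y. With the knob at 0 the point is 182 mm above the bench and the wing lies along the jig's x axis.
- knob_right_grip (a point): The same on the right knob.
- glue_bottle: White glue bottle with orange cap, 56 mm diameter, 170 mm high, standing left of the jig. Leave it alone.
- mallet: Wooden mallet, 260 mm long, lying left of the jig. Leave it alone.
- tape_measure: Yellow tape measure, 68 x 34 x 64 mm, standing right of the jig. Leave it alone.
- offcut: Timber offcut, 160 x 75 x 20 mm, lying right of the jig. Leave it alone.

How it is judged:
On the way, in this order (a step that is already met when the one before it is completed fails the run):
1. the board is pushed home, its far edge flush against the stop bar (within 2 mm and 0.012 rad), the clamp bar still clear of it (x of board_far_edge in the frame of stop_face above -0.002 m and angle between the x axis of board and the x axis of jig, either way round below 0.012 rad and contact force between each of pad_left, pad_right and board below 1 N), for 0.2 s.
2. both pads bear on the board (contact force between each of pad_left, pad_right and board above 5 N), for 0.2 s.
At the end, for the whole second after the job is handed in: Both pads press the board with 30 to 75 N each, the bar is level within 0.007 rad, the board is at rest with its far edge flush against the stop bar (within 2 mm and 0.012 rad), and the knobs are released (contact force between pad_left and board between 30 and 75 N and contact force between pad_right and board between 30 and 75 N and angle between bar_middle's own z axis and vertical below 0.007 rad and x of board_far_edge in the frame of stop_face above -0.002 m and angle between the x axis of board and the x axis of jig, either way round below 0.012 rad and linear speed of board below 0.005 m/s); the robot touches nothing.
It fails at once if the clamp bar is racked: one knob more than 0.3 turn (6 mm, 0.02 rad of tilt) ahead of the other (angle between bar_middle's own z axis and vertical above 0.02 rad).
It fails at once if a pad presses the board with more than 90 N (contact force between any of pad_left, pad_right and board above 90 N).
It fails at once if the board is pushed with more than 30 N (contact force between any of the arm, the fingers and board above 30 N).
It fails at once if a bystander is shifted by more than 15 mm (distance of any of glue_bottle, mallet, tape_measure, offcut from where it was at the start of the episode above 0.015 m).
It also fails if it takes over 72 s, if anything falls off the work surface, if the arm or the gripper's body presses on something with over 40 N, if the wrist force passes 120 N, or if a joint passes its speed limit or range.

ROBOT

A 6-joint arm with a two-finger parallel gripper is mounted at the origin on the work surface. World frame = base frame: x ahead of the robot, y to its left, z up, the work surface at z = 0. Lengths are in m, angles in rad, forces in N, time in s.
With the tool pointing down it reaches from about 0.425 to 1.125 m from the base axis. Payload 14.9 kg.
Tool frame: the origin (TCP) lies on the mounting face of the last link; the fingertips stand 191 mm ahead of it and the grasp point (between the pads) lies 172 mm ahead of it; z points along the fingers, y is the line along which they close (so a half turn about z gives the same grasp; the last joint's range is limited). The gripper opens to 91 mm and grips with 3 to 60 N. Pads are 32 mm wide; open, the fingers measure 118 mm over their backs; the gripper's body (76 mm by 178 mm) begins 60 mm behind the grasp point.
Start: joints at [-1.366, 0.379, 1.734, -0, 1.028, -0.033], TCP at [0.165, -0.68, 0.405] pointing down, gripper open.
Joint ranges: [-2.77, 2.77], [-0.74, 2.19], [0, 2.66], [-1.06, 4.2], [0.31, 2.87], [-3.08, 3.08]. Speed limits (rad/s): [1.89, 1.89, 2.39, 3.14, 3.14, 3.14].

INTERFACE

Orientations are given as a unit quaternion [w, x, y, z].
In Python, from rig import robot gives the robot as it stands. The module is installed in compiled form; this text tells all that it offers.
- The arm moves only by the tool arm_command, never from a script. Its argument "targets" is a list of rows, each an object with "delta_pos": the shift along the tool's x, y, z in cm, a list of three; "roll": the turn about the tool's z in rad. A call has 1 to 12 rows; each row is the pose to reach, as a shift and turn from the pose commanded when the call began, along the tool's axes at that moment; what a row does not reach only later rows make up. A row lasts 1/12 s, in which the tool goes at most 41.7 mm and 7.16 degrees, less where a joint would pass 70% of its speed; a pose out of reach is approached as far as the arm can. A call with a gripper value outside its range is refused whole. "gripper" is the opening in per cent of the stroke, from 0 (shut) to 100 (fully open), set as the call begins (left out, the last holds). The fingers move at their own pace and stop on an object; "grip_force" is the grip in N (left out, the last holds). Time passes only in rows, so rows that repeat a pose let the fingers close. It gives the time, the measured TCP pose, the force, the opening and the grip force at its end, in the units of the state.
- robot.state(): the state, without advancing time (a new reading comes with each control period).
- robot.get_image(name): name is "side" or "top" or "wrist"; returns the picture (480x640x3 uint8, blue, green, red); there is no depth.
- robot.camera_params(name): a dict with "fovy" (degrees; the focal length in pixels is half the picture's height over the tangent of half this angle, whatever the lens; pixels are square), "cx", "cy" (the principal point, pixels), "position" and "attitude" of the camera in the world. Camera axes: x right, y down, z forward; pixel columns grow to the right and rows downward; lengths in m; the calibration is good to about 2 mm. The wrist camera is an equidistant fisheye: a pixel r from the principal point sees the ray r / f radians off the axis. A picture is of the moment at which its call begins: read the wrist's pose just before it. camera_params takes no time and is no camera call; for the wrist camera it gives the pose at the moment of the call.
- robot.hand_in(): hands the job in; it is judged then, once.
The state is a dict: "clock": time; "joints": joint angles; "qd": joint speeds; "effort": joint torques, N m; "position": TCP position; "eef_rot": TCP orientation; "contact_force": force on the tool from outside, world axes, zero at the start; "ft_torque": the same for the moment, N m; "grip_width": opening from 0.0 (shut) to 1.0 (fully open); "grasp_force": force on a finger pad.
Only numpy, scipy, OpenCV 4.12 (cv2) and the standard library are available. Lean on these libraries where they do the work, as an engineer would, in place of code of your own. Each camera call takes 0.05 s, during which the arm holds its last target. There are 200 camera calls.

## Working session

There is one attempt and no reset: what is moved stays moved. The work goes in short steps, Python scripts to look and compute and a tool call to move; the robot and the scene stay as the last step left them, time stands still between calls to the robot, and variables do not carry over. Pictures are saved under pics/ and viewed, at most 10 in all, crops included, and the job is handed in when it is done.

Besides the shell and the picture viewer there is one more tool, called after "Call:" as name(argument=value, ...), one argument or row to a line, values as JSON. arm_command: Moves the arm, as the interface text tells. Its arguments: {"type":"object","properties":{"targets":{"type":"array"},"gripper":{"type":"number"},"grip_force":{"type":"number"}},"required":["targets"]}

```bash
mkdir -p pics; ls
python3 - <<'E'
from rig import robot
import cv2
s=robot.state();print({k:s[k] for k in('clock','position','eef_rot','grip_width','contact_force')})
for n in('top','side'):
    print(n,robot.camera_params(n));cv2.imwrite(f'pics/{n}0.png',robot.get_image(n))
print(robot.camera_params('wrist'))
E
```

```text
pics
{'clock': 0.0, 'position': array([ 0.16485239, -0.68010885,  0.40406805]), 'eef_rot': array([-5.72368930e-04,  9.92938320e-01,  1.18630358e-01, -5.86821582e-05]), 'grip_width': 1.0009874809879291, 'contact_force': array([-0.65966215, -0.05634554, -0.85182124])}
top {'fovy': 55.93835166029936, 'cx': 318.70901633260735, 'cy': 240.2589776810779, 'position': array([ 0.3438424 , -0.02416171,  1.23536886]), 'attitude': array([-0.06780351,  0.70875826, -0.69895856,  0.06724097])}
side {'fovy': 50.57125611371281, 'cx': 318.8555299610176, 'cy': 238.8330176558997, 'position': array([0.01018112, 0.79832351, 0.87401587]), 'attitude': array([ 0.11602188, -0.25569049,  0.85862724, -0.42885961])}
{'fovy': 65.70646984690485, 'cx': 320.89593958115364, 'cy': 242.31514371832353, 'position': array([ 0.23542524, -0.66396294,  0.38410021]), 'attitude': array([ 0.10154809,  0.77924026, -0.61319323, -0.0804155 ])}
```

View pics/top0.png

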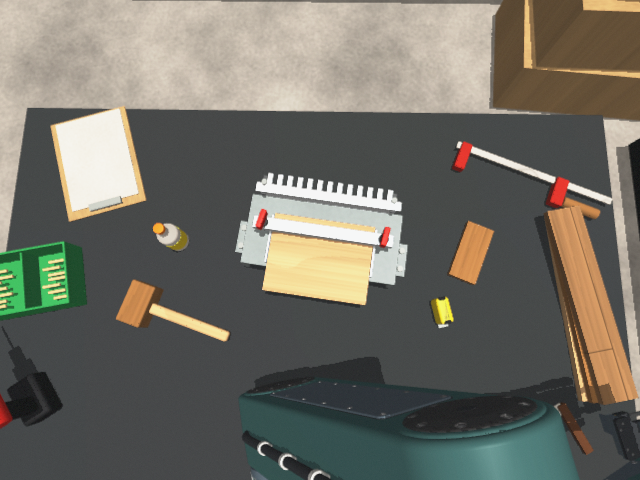

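View pics/side0.png

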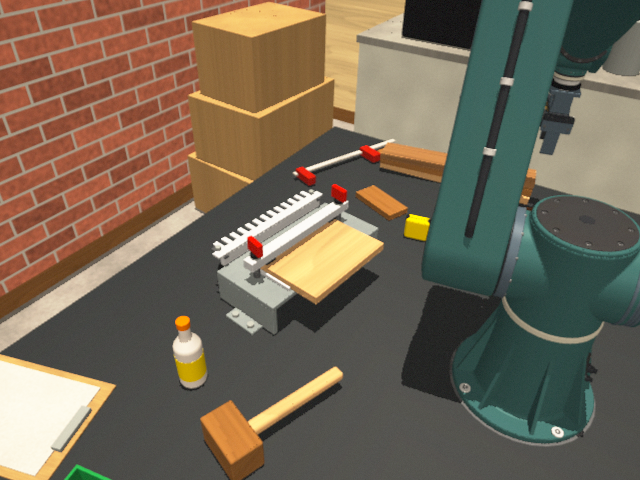

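```bash
cat > h.py <<'E'
import numpy as np,cv2
from scipy.spatial.transform import Rotation as R
def rot(q): return R.from_quat(np.asarray(q)[[1,2,3,0]])
def ray(p,uv,fish=False):
    f=240/np.tan(np.radians(p['fovy']/2)); d=np.array([uv[0]-p['cx'],uv[1]-p['cy']])/f
    if fish:
        t=np.hypot(*d); v=np.r_[d/t*np.sin(t),np.cos(t)] if t>1e-9 else np.array([0,0,1.])
    else: v=np.r_[d,1]
    return rot(p['attitude']).apply(v)
def onz(p,uv,z,fish=False):
    v=ray(p,uv,fish); return p['position']+v*(z-p['position'][2])/v[2]
def tri(p1,u1,p2,u2):
    a,b=ray(p1,u1),ray(p2,u2); A=np.c_[a,-b]
    s=np.linalg.lstsq(A,p2['position']-p1['position'],rcond=None)[0]
    x,y=p1['position']+a*s[0],p2['position']+b*s[1]; return (x+y)/2,np.linalg.norm(x-y)
def red(im):
    h=cv2.cvtColor(im,cv2.COLOR_BGR2HSV); return cv2.inRange(h,(0,170,70),(6,255,255))|cv2.inRange(h,(174,170,70),(180,255,255))
E
python3 - <<'E'
from h import *
from rig import robot
im=cv2.imread('pics/top0.png');p=robot.camera_params('top')
for n in('top','side'):
    m=red(cv2.imread(f'pics/{n}0.png'))
    k,l,st,c=cv2.connectedComponentsWithStats(m)
    print(n,[(st[i].tolist(),c[i].round(1).tolist()) for i in range(1,k) if st[i][4]>15])
h=cv2.cvtColor(im,cv2.COLOR_BGR2HSV)
m=cv2.inRange(h,(10,60,120),(25,200,255));m[:243]=0;m[:,:258]=0;m[:,390:]=0;m[310:]=0
c=max(cv2.findContours(m,0,2)[0],key=cv2.contourArea)
c=cv2.convexHull(c);a=cv2.approxPolyDP(c,4,True)[:,0];print(a.tolist())
for u in a: print(u,onz(p,u,.1055).round(4))
sub=cv2.resize(im[150:320,220:420],None,fx=3.5,fy=3.5,interpolation=cv2.INTER_CUBIC);cv2.imwrite('pics/crop.png',sub)
E
```

```text
top [([453, 142, 19, 29, 309], [462.1, 156.5]), ([547, 177, 22, 30, 422], [557.6, 192.4]), ([256, 209, 11, 20, 111], [261.4, 218.6]), ([380, 227, 10, 20, 109], [384.8, 236.7]), ([0, 395, 12, 33, 229], [3.9, 413.5])]
side [([360, 145, 20, 18, 224], [369.9, 153.6]), ([296, 167, 20, 19, 225], [305.8, 175.7]), ([331, 184, 16, 18, 208], [338.5, 192.7]), ([248, 236, 15, 22, 215], [254.7, 246.5])]
[[372, 246], [365, 304], [262, 289], [270, 243]]
[372 246] [ 0.5497 -0.1573  0.1055]
[365 304] [ 0.4033 -0.1387  0.1055]
[262 289] [0.4368 0.118  0.1055]
[270 243] [0.5538 0.102  0.1055]
```

View pics/crop.png

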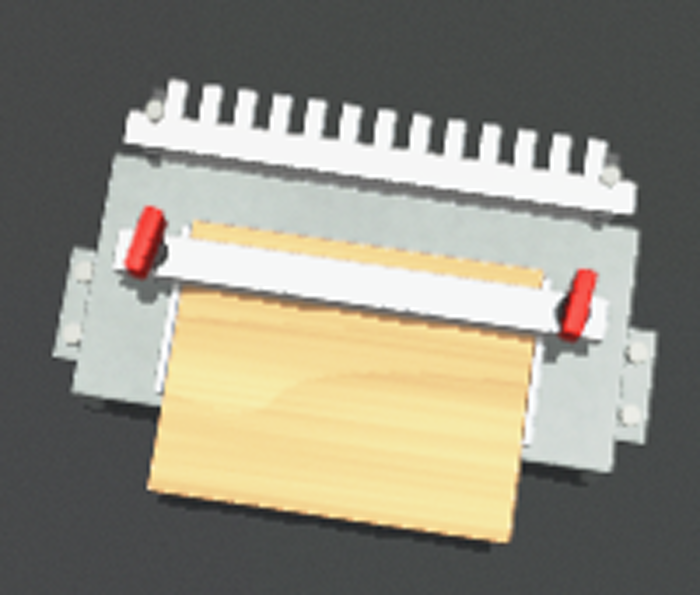

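The crop shows the jig turned by roughly -8° with the board under the bar. The board's near corners are at about (262,289) and (365,304) in the full picture, and the knobs at (261,219) and (385,237). I'll compute the poses from these.

Run:
```python
from h import *
from rig import robot
p=robot.camera_params('top');q=robot.camera_params('side')
K=[]
for a,b in(((261.4,218.6),(254.7,246.5)),((384.8,236.7),(338.5,192.7))):
    print('tri',tri(p,a,q,b)); K.append(onz(p,a,.183)); print(K[-1])
d=K[0]-K[1];print('sep',np.linalg.norm(d[:2]),'yaw',np.arctan2(-d[0],d[1]),'mid',(K[0]+K[1])/2)
nl,nr=onz(p,(262,289.5),.1055),onz(p,(365,304.5),.1055);d=nl-nr;print('near',(nl+nr)/2,np.arctan2(-d[0],d[1]),np.linalg.norm(d))
m=red(cv2.imread('pics/top0.png'))
for x,y,w,h in((256,209,11,20),(380,227,10,20)):
    pts=np.argwhere(m[y:y+h,x:x+w])[:,::-1]+[x,y]
    W=np.array([onz(p,u,.188)[:2] for u in pts.astype(float)]);C=W-W.mean(0);v=np.linalg.svd(C)[2][0];v*=np.sign(v[0]);print('wing yaw',np.arctan2(v[1],v[0]),np.ptp(C@v))
s=robot.state();print(rot(s['eef_rot']).as_matrix().round(3),s['joints'])
```

```text
tri (array([0.60024252, 0.11697655, 0.17180198]), np.float64(0.002120316129528604))
[0.59850002 0.11600858 0.183     ]
tri (array([ 0.55973965, -0.18048108,  0.17324221]), np.float64(0.0014420152827490024))
[ 0.55841731 -0.1787597   0.183     ]
sep 0.2974810270052577 yaw -0.13515145746598614 mid [ 0.57845867 -0.03137556  0.183     ]
near [ 0.41882988 -0.01037752  0.1055    ] -0.12986558911231513 0.25880038342474126
wing yaw -0.2526812262756657 0.047737883614757226
wing yaw -0.2761187033157554 0.04833804936309153
[[ 0.972  0.236 -0.   ]
 [ 0.236 -0.972  0.001]
 [ 0.    -0.001 -1.   ]] [-1.36627858e+00  3.79385796e-01  1.73466897e+00 -6.62966436e-07
  1.02853189e+00 -3.32953710e-02]
```

Call:
arm_command(
  targets=[
    {"delta_pos": [2.5, -2.2, 0], "roll": -0.12},
    {"delta_pos": [5.5, -4.6, 0], "roll": -0.24},
    {"delta_pos": [8.3, -7, 0], "roll": -0.36},
    {"delta_pos": [11, -9.3, 0], "roll": -0.48},
    {"delta_pos": [13.8, -11.7, 0], "roll": -0.6},
    {"delta_pos": [16.5, -14, 0], "roll": -0.72},
    {"delta_pos": [19.3, -16.4, 0], "roll": -0.84},
    {"delta_pos": [22, -18.7, 0], "roll": -0.96},
    {"delta_pos": [24.8, -21, 0], "roll": -1.08},
    {"delta_pos": [27.5, -23.4, 0], "roll": -1.2},
    {"delta_pos": [30.3, -25.7, 0], "roll": -1.32},
    {"delta_pos": [33, -28, 0], "roll": -1.44},
  ],
  gripper=0,
)

```text
clock: 1.1
position: [0.4203, -0.3288, 0.4047]
eef_rot: [-0.0, 0.666, 0.746, 0.0]
contact_force: [0.6, -0.7, -0.4]
grip_width: 0.155
grasp_force: 0.0
```

Call:
arm_command(
  targets=[
    {"delta_pos": [2.7, 0.1, 0], "roll": -0.11},
    {"delta_pos": [5.4, 0.3, 0], "roll": -0.22},
    {"delta_pos": [8.1, 0.4, 0], "roll": -0.33},
    {"delta_pos": [10.8, 0.5, 0], "roll": -0.44},
    {"delta_pos": [13.5, 0.6, 0], "roll": -0.55},
    {"delta_pos": [16.2, 0.8, 0], "roll": -0.66},
    {"delta_pos": [18.9, 0.9, 0], "roll": -0.77},
    {"delta_pos": [21.6, 1, 0], "roll": -0.88},
    {"delta_pos": [24.3, 1.2, 0], "roll": -0.99},
    {"delta_pos": [27, 1.3, 0], "roll": -1.1},
    {"delta_pos": [29.7, 1.4, 0], "roll": -1.21},
    {"delta_pos": [32.4, 1.5, 0], "roll": -1.32},
  ],
)

```text
clock: 2.1
position: [0.3995, -0.0055, 0.4047]
eef_rot: [-0.0, 0.069, 0.998, 0.0]
contact_force: [0.7, 0.1, -0.3]
grip_width: 0.007
grasp_force: 0.0
```

Call:
arm_command(
  targets=[
    {"delta_pos": [1, 0, 0], "roll": 0},
    {"delta_pos": [2, 0, 0], "roll": 0},
    {"delta_pos": [2, 0, 2], "roll": 0},
    {"delta_pos": [2, 0, 4.5], "roll": 0},
    {"delta_pos": [2, 0, 7], "roll": 0},
    {"delta_pos": [2, 0, 9.5], "roll": 0},
    {"delta_pos": [2, 0, 11.5], "roll": 0},
    {"delta_pos": [2, 0, 12.2], "roll": 0},
    {"delta_pos": [2, 0, 12.2], "roll": 0},
  ],
  gripper=100,
)

```text
clock: 2.85
position: [0.3794, -0.0044, 0.2816]
eef_rot: [-0.002, 0.073, 0.997, -0.0]
contact_force: [-0.5, 0.3, -0.3]
grip_width: 0.631
grasp_force: 0.0
```

Run:
```python
from rig import robot
import cv2
cv2.imwrite('pics/side1.png',robot.get_image('side'))
s=robot.state();print(s['joints'],s['position'],s['contact_force'])
```

```text
[-7.27529393e-02  8.62219357e-02  2.40653381e+00 -8.75903412e-05
  6.50439396e-01 -1.49804739e+00] [ 0.37992311 -0.00433174  0.28269586] [ 0.15097393 -0.34563363  0.27367   ]
```

View pics/side1.png

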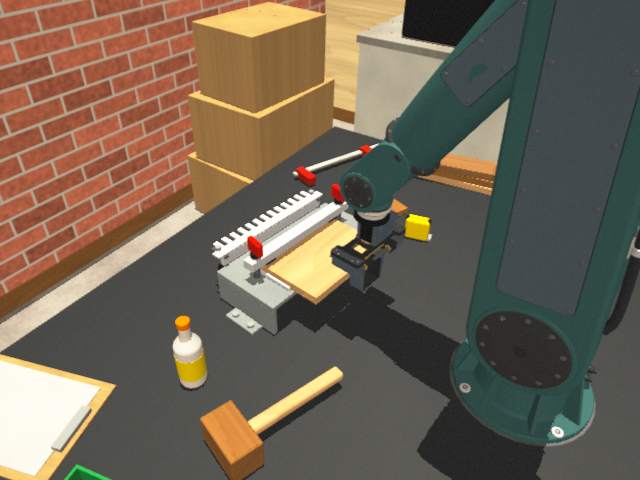

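Call:
arm_command(
  targets=[
    {"delta_pos": [-0.7, 0, 0], "roll": 0},
    {"delta_pos": [-1.2, 0, 0], "roll": 0},
    {"delta_pos": [-1.5, 0, 0], "roll": 0},
    {"delta_pos": [-1.7, 0, 0], "roll": 0},
    {"delta_pos": [-1.9, 0, 0], "roll": 0},
    {"delta_pos": [-2.1, 0, 0], "roll": 0},
    {"delta_pos": [-2.3, 0, 0], "roll": 0},
    {"delta_pos": [-2.5, 0, 0], "roll": 0},
    {"delta_pos": [-2.7, 0, 0], "roll": 0},
    {"delta_pos": [-2.9, 0, 0], "roll": 0},
    {"delta_pos": [-3.1, 0, 0], "roll": 0},
    {"delta_pos": [-3.3, 0, 0], "roll": 0},
  ],
)

```text
clock: 3.9
position: [0.4122, -0.0085, 0.2825]
eef_rot: [-0.001, 0.072, 0.997, 0.0]
contact_force: [-3.5, 1.7, 0.5]
grip_width: 0.998
grasp_force: 1.8
```

Call:
arm_command(
  targets=[
    {"delta_pos": [-0.2, 0, 0], "roll": 0},
    {"delta_pos": [-0.4, 0, 0], "roll": 0},
    {"delta_pos": [-0.6, 0, 0], "roll": 0},
    {"delta_pos": [-0.85, 0, 0], "roll": 0},
    {"delta_pos": [-1.1, 0, 0], "roll": 0},
    {"delta_pos": [-1.35, 0, 0], "roll": 0},
    {"delta_pos": [-1.6, 0, 0], "roll": 0},
    {"delta_pos": [-1.85, 0, 0], "roll": 0},
    {"delta_pos": [-2.1, 0, 0], "roll": 0},
    {"delta_pos": [-2.3, 0, 0], "roll": 0},
    {"delta_pos": [-2.45, 0, 0], "roll": 0},
    {"delta_pos": [-2.6, 0, 0], "roll": 0},
  ],
)

```text
clock: 4.9
position: [0.4386, -0.0123, 0.2827]
eef_rot: [-0.0, 0.072, 0.997, 0.0]
contact_force: [-6.5, 1.6, 4.1]
grip_width: 0.999
grasp_force: 3.0
```

```bash
cat > gap.py <<'E'
from h import *
from rig import robot
s=robot.state();print(s['position'],s['contact_force'],s['clock'])
im=robot.get_image('top');p=robot.camera_params('top');cv2.imwrite('pics/gap_%d.png'%(s['clock']*100),cv2.resize(im[165:305,230:410],None,fx=4,fy=4,interpolation=cv2.INTER_CUBIC))
E
python3 gap.py; ls pics
```

```text
[ 0.4385989  -0.01231024  0.28271684] [-6.48483759  1.59845147  4.08558999] 4.9
crop.png
gap_490.png
side0.png
side1.png
top0.png
```

Call:
arm_command(
  targets=[
    {"delta_pos": [-0.1, 0, 0], "roll": 0},
    {"delta_pos": [-0.2, 0, 0], "roll": 0},
    {"delta_pos": [-0.3, 0, 0], "roll": 0},
    {"delta_pos": [-0.4, 0, 0], "roll": 0},
    {"delta_pos": [-0.5, 0, 0], "roll": 0},
    {"delta_pos": [-0.6, 0, 0], "roll": 0},
  ],
)

```text
clock: 5.45
position: [0.4446, -0.0132, 0.2827]
eef_rot: [0.0, 0.072, 0.997, 0.0]
contact_force: [-2.7, 0.1, -1.7]
grip_width: 1.0
grasp_force: 1.1
```

```bash
python3 gap.py
```

```text
[ 0.44457654 -0.01317304  0.2827325 ] [-2.74697774  0.12949114 -1.73555815] 5.45
```

View pics/gap_490.png

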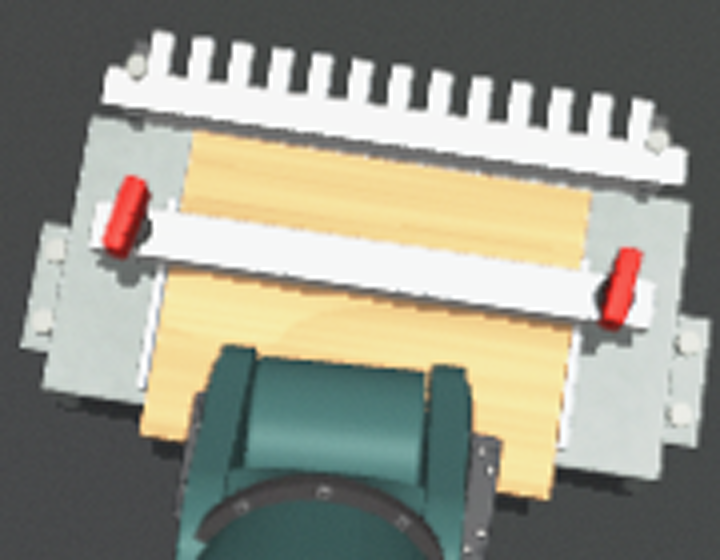

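The gap to the stop bar is now only a few millimetres (shadowed strip near row 150-180 of the crop). I'll continue in small steps, watching the force.

Call:
arm_command(
  targets=[
    {"delta_pos": [-0.07, 0, 0], "roll": 0},
    {"delta_pos": [-0.14, 0, 0], "roll": 0},
    {"delta_pos": [-0.2, 0, 0], "roll": 0},
  ],
)

```text
clock: 5.75
position: [0.4455, -0.0133, 0.2825]
eef_rot: [-0.002, 0.072, 0.997, 0.0]
contact_force: [-17.3, 2.8, 15.0]
grip_width: 0.997
grasp_force: 8.9
```

Call:
arm_command(
  targets=[
    {"delta_pos": [-0.05, 0, 0], "roll": 0},
    {"delta_pos": [-0.1, 0, 0], "roll": 0},
  ],
)

```text
clock: 5.92
position: [0.4459, -0.0134, 0.2823]
eef_rot: [-0.003, 0.072, 0.997, 0.0]
contact_force: [-23.2, 4.5, 20.1]
grip_width: 1.0
grasp_force: 11.7
```

Call:
arm_command(
  targets=[
    {"delta_pos": [-0.05, 0, 0], "roll": 0},
    {"delta_pos": [-0.05, 0, 0], "roll": 0},
  ],
)

```text
clock: 6.08
position: [0.4461, -0.0134, 0.2822]
eef_rot: [-0.004, 0.072, 0.997, 0.0]
contact_force: [-22.8, 3.6, 19.7]
grip_width: 0.999
grasp_force: 11.6
```

Call:
arm_command(
  targets=[
    {"delta_pos": [0.4, 0, 0], "roll": 0},
    {"delta_pos": [1.5, 0, 0], "roll": 0},
    {"delta_pos": [1.5, 0, -2.5], "roll": 0},
    {"delta_pos": [1.5, 0, -6], "roll": 0},
    {"delta_pos": [1.5, 0, -9.5], "roll": 0},
    {"delta_pos": [1.5, 0, -12], "roll": 0},
    {"delta_pos": [0, 3, -12.2], "roll": 0},
    {"delta_pos": [-3, 5, -12.2], "roll": 0.03},
    {"delta_pos": [-6, 7, -12.2], "roll": 0.06},
    {"delta_pos": [-9, 9, -12.2], "roll": 0.09},
    {"delta_pos": [-12, 11, -12.2], "roll": 0.12},
    {"delta_pos": [-12, 11, -12.2], "roll": 0.12},
  ],
)

```text
clock: 7.08
position: [0.5865, 0.0801, 0.4052]
eef_rot: [0.002, 0.132, 0.991, 0.001]
contact_force: [-1.0, -0.8, -0.2]
grip_width: 1.001
grasp_force: 0.0
```

Run:
```python
from h import *
from rig import robot
s=robot.state();print(s['position'],rot(s['eef_rot']).as_matrix()[:2,0],s['clock'],s['joints'])
im=robot.get_image('wrist');p=robot.camera_params('wrist')
m=red(im);k,l,st,c=cv2.connectedComponentsWithStats(m)
for i in range(1,k):
    if st[i][4]>60: print(st[i],c[i],onz(p,c[i],.185,True))
cv2.imwrite('pics/w1.png',im)
t=robot.get_image('top');cv2.imwrite('pics/t1.png',cv2.resize(t[165:305,230:410],None,fx=4,fy=4,interpolation=cv2.INTER_CUBIC))
```

```text
[0.58645172 0.08005383 0.40520802] [-0.96517918  0.26156653] 7.0833 [ 9.62524987e-02  2.10106501e-01  1.95745482e+00  3.56961749e-04
  9.70202668e-01 -1.21010130e+00]
[ 371  226   36   86 2407] [387.73909431 267.64021604] [0.59072755 0.11631491 0.185     ]
[  0 275  28  28 614] [ 13.01954397 288.9267101 ] [ 0.54030191 -0.15551106  0.185     ]
```

View pics/w1.png

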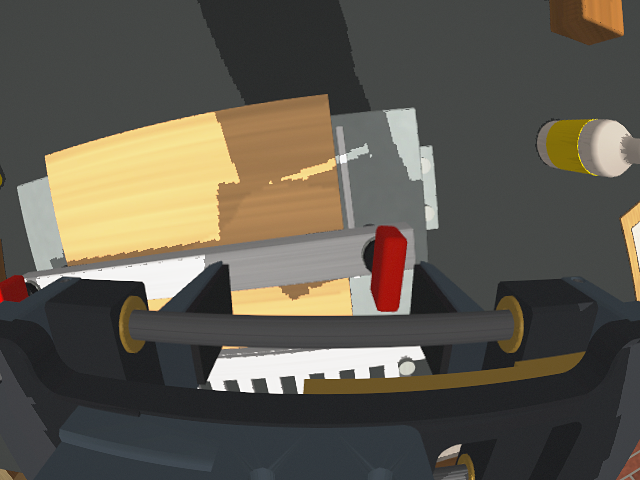

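Call:
arm_command(
  targets=[
    {"delta_pos": [-0.2, 2, 0], "roll": 0},
    {"delta_pos": [-0.35, 3.9, 0], "roll": 0},
    {"delta_pos": [-0.35, 3.9, 0], "roll": 0},
    {"delta_pos": [-0.35, 3.9, 0], "roll": 0},
    {"delta_pos": [-0.35, 3.9, 1.5], "roll": 0},
    {"delta_pos": [-0.35, 3.9, 3.2], "roll": 0},
    {"delta_pos": [-0.35, 3.9, 4.6], "roll": 0},
    {"delta_pos": [-0.35, 3.9, 5.2], "roll": 0},
    {"delta_pos": [-0.35, 3.9, 5.2], "roll": 0},
  ],
  gripper=45,
)

```text
clock: 7.93
position: [0.5953, 0.1141, 0.3513]
eef_rot: [-0.001, 0.132, 0.991, -0.0]
contact_force: [-0.6, -0.5, 0.5]
grip_width: 0.447
grasp_force: 0.0
```

Call:
arm_command(
  targets=[
    {"delta_pos": [0, 0, 0], "roll": 0},
    {"delta_pos": [0, 0, 0], "roll": 0},
    {"delta_pos": [0, 0, 0], "roll": 0},
    {"delta_pos": [0, 0, 0], "roll": 0},
    {"delta_pos": [0, 0, 0], "roll": 0},
    {"delta_pos": [0, 0, 0], "roll": 0},
  ],
  gripper=0,
  grip_force=45,
)

```text
clock: 8.43
position: [0.5966, 0.1171, 0.3539]
eef_rot: [0.001, 0.132, 0.991, 0.003]
contact_force: [3.4, 32.5, -2.7]
grip_width: 0.151
grasp_force: 44.8
```

View pics/t1.png

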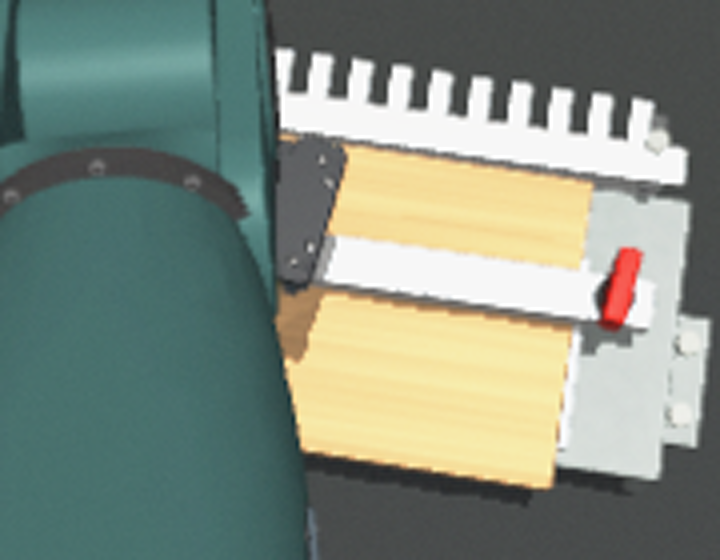

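```bash
cat > st.py <<'E'
from h import *
from rig import robot
s=robot.state();M=rot(s['eef_rot']).as_matrix();yaw=np.arctan2(M[1,0],M[0,0])%(2*np.pi)
print('t',s['clock'],'pos',s['position'].round(4),'yaw',yaw.round(3),'knob',(-0.135+np.pi-yaw).round(3),'F',s['contact_force'].round(1),'T',s['ft_torque'].round(3),'w',round(float(s['grip_width']),3),s['grasp_force'],'j6',s['joints'][5].round(2))
E
python3 st.py
```

```text
t 8.4333 pos [0.5966 0.1171 0.3539] yaw 2.876 knob 0.131 F [ 3.4 32.5 -2.7] T [ 6.198 -0.716 -0.222] w 0.151 44.81376886367798 j6 -1.15
```

Call:
arm_command(
  targets=[
    {"delta_pos": [-0.1, 0.15, 0], "roll": 0},
    {"delta_pos": [-0.25, 0.3, 0], "roll": 0},
    {"delta_pos": [-0.25, 0.35, 0], "roll": 0},
  ],
  gripper=30,
)

```text
clock: 8.68
position: [0.5997, 0.1177, 0.3532]
eef_rot: [0.0, 0.131, 0.991, 0.0]
contact_force: [0.3, -0.9, 0.2]
grip_width: 0.294
grasp_force: 0.0
```

Call:
arm_command(
  targets=[
    {"delta_pos": [0, 0, 0], "roll": 0},
    {"delta_pos": [0, 0, 0], "roll": 0},
    {"delta_pos": [0, 0, 0], "roll": 0},
    {"delta_pos": [0, 0, 0], "roll": 0},
  ],
  gripper=0,
)

```text
clock: 9.02
position: [0.5995, 0.1179, 0.353]
eef_rot: [0.0, 0.132, 0.991, 0.001]
contact_force: [1.5, 9.6, -0.7]
grip_width: 0.15
grasp_force: 44.9
```

```bash
python3 st.py
```

```text
t 9.0167 pos [0.5995 0.1179 0.353 ] yaw 2.877 knob 0.13 F [ 1.5  9.6 -0.7] T [ 1.783 -0.437 -0.274] w 0.15 44.90292012691498 j6 -1.15
```

Call:
arm_command(
  targets=[
    {"delta_pos": [0, 0.08, 0.03], "roll": 0.1},
    {"delta_pos": [0, 0.08, 0.06], "roll": 0.2},
    {"delta_pos": [0, 0.08, 0.1], "roll": 0.31},
    {"delta_pos": [0, 0.08, 0.13], "roll": 0.42},
    {"delta_pos": [0, 0.08, 0.17], "roll": 0.53},
    {"delta_pos": [0, 0.08, 0.2], "roll": 0.64},
    {"delta_pos": [0, 0.08, 0.24], "roll": 0.75},
    {"delta_pos": [0, 0.08, 0.27], "roll": 0.86},
    {"delta_pos": [0, 0.08, 0.31], "roll": 0.97},
    {"delta_pos": [0, 0.08, 0.34], "roll": 1.08},
    {"delta_pos": [0, 0.08, 0.38], "roll": 1.19},
    {"delta_pos": [0, 0.08, 0.4], "roll": 1.25},
  ],
)

```text
clock: 10.02
position: [0.5986, 0.1173, 0.3489]
eef_rot: [-0.001, 0.689, 0.725, -0.002]
contact_force: [-14.9, -9.7, 16.1]
grip_width: 0.149
grasp_force: 45.0
```

```bash
python3 st.py
```

```text
t 10.0167 pos [0.5986 0.1173 0.3489] yaw 1.622 knob 1.385 F [-14.9  -9.7  16.1] T [-1.922  2.864  0.251] w 0.149 45.01105070114136 j6 0.11
```

Call:
arm_command(
  targets=[
    {"delta_pos": [0, 0, 0], "roll": 0},
    {"delta_pos": [0, 0, 0], "roll": 0},
    {"delta_pos": [0, 0, -1.5], "roll": 0},
    {"delta_pos": [0, 0, -4.5], "roll": 0},
    {"delta_pos": [-2, -0.4, -5.4], "roll": -0.1},
    {"delta_pos": [-5.5, -1.1, -5.4], "roll": -0.22},
    {"delta_pos": [-9.5, -1.9, -5.4], "roll": -0.34},
    {"delta_pos": [-13.5, -2.7, -5.4], "roll": -0.46},
    {"delta_pos": [-17.5, -3.5, -5.4], "roll": -0.58},
    {"delta_pos": [-21.5, -4.2, -5.4], "roll": -0.7},
    {"delta_pos": [-25.5, -5, -5.4], "roll": -0.82},
    {"delta_pos": [-29.5, -5.7, -5.4], "roll": -0.94},
  ],
  gripper=45,
)

```text
clock: 11.02
position: [0.5601, -0.1716, 0.4029]
eef_rot: [0.0, 0.29, 0.957, 0.0]
contact_force: [-0.4, 0.3, -0.7]
grip_width: 0.45
grasp_force: 0.0
```

Call:
arm_command(
  targets=[
    {"delta_pos": [0, 0, 0], "roll": -0.12},
    {"delta_pos": [0, 0, 0], "roll": -0.24},
    {"delta_pos": [0, 0, 0], "roll": -0.3},
  ],
)

```text
clock: 11.27
position: [0.5606, -0.1708, 0.4027]
eef_rot: [0.0, 0.144, 0.99, -0.0]
contact_force: [0.0, 0.9, -0.4]
grip_width: 0.449
grasp_force: 0.0
```

Run:
```python
exec(open('st.py').read())
print(M[:2,:2])
im=robot.get_image('wrist');p=robot.camera_params('wrist')
m=red(im);k,l,st,c=cv2.connectedComponentsWithStats(m)
for i in range(1,k):
    if st[i][4]>60:
        print(st[i],c[i],onz(p,c[i],.185,True))
        W=np.array([onz(p,u[::-1],.19,True)[:2] for u in np.argwhere(l==i)]);C=W-W.mean(0);v=np.linalg.svd(C,full_matrices=False)[2][0];v*=np.sign(v[0]);print('yaw',np.arctan2(v[1],v[0]))
```

```text
t 11.2667 pos [ 0.5606 -0.1708  0.4027] yaw 2.853 knob 0.153 F [ 0.   0.9 -0.4] T [ 0.034 -0.126  0.036] w 0.449 0.0 j6 -1.62
[[-0.95873958  0.28428558]
 [ 0.28428557  0.95873965]]
[ 294  226   27   87 2048] [307.37109375 268.82568359] [ 0.55467841 -0.17739879  0.185     ]
yaw -0.258918056809488
```

Call:
arm_command(
  targets=[
    {"delta_pos": [0, -0.83, 0], "roll": 0},
    {"delta_pos": [0, -0.83, 0.8], "roll": 0},
    {"delta_pos": [0, -0.83, 2.5], "roll": 0},
    {"delta_pos": [0, -0.83, 4.3], "roll": 0},
    {"delta_pos": [0, -0.83, 4.95], "roll": 0},
    {"delta_pos": [0, -0.83, 4.95], "roll": 0},
  ],
)

```text
clock: 11.82
position: [0.5578, -0.1775, 0.3513]
eef_rot: [-0.001, 0.147, 0.989, 0.0]
contact_force: [-0.6, 0.1, 1.0]
grip_width: 0.45
grasp_force: 0.0
```

Call:
arm_command(
  targets=[
    {"delta_pos": [0, 0, 0], "roll": 0},
    {"delta_pos": [0, 0, 0], "roll": 0},
    {"delta_pos": [0, 0, 0], "roll": 0},
    {"delta_pos": [0, 0, 0], "roll": 0},
    {"delta_pos": [0, 0, 0], "roll": 0},
    {"delta_pos": [0, 0, 0], "roll": 0},
  ],
  gripper=0,
)

```text
clock: 12.32
position: [0.5584, -0.178, 0.3538]
eef_rot: [0.0, 0.146, 0.989, -0.001]
contact_force: [-2.3, -4.1, 3.2]
grip_width: 0.151
grasp_force: 44.8
```

```bash
python3 st.py
```

```text
t 12.3167 pos [ 0.5584 -0.178   0.3538] yaw 2.848 knob 0.159 F [-2.3 -4.1  3.2] T [-1.151  0.277  0.285] w 0.151 44.78607952594757 j6 -1.62
```

Call:
arm_command(
  targets=[
    {"delta_pos": [0, 0, 0.03], "roll": 0.1},
    {"delta_pos": [0, 0, 0.06], "roll": 0.2},
    {"delta_pos": [0, 0, 0.1], "roll": 0.31},
    {"delta_pos": [0, 0, 0.13], "roll": 0.42},
    {"delta_pos": [0, 0, 0.17], "roll": 0.53},
    {"delta_pos": [0, 0, 0.2], "roll": 0.64},
    {"delta_pos": [0, 0, 0.24], "roll": 0.75},
    {"delta_pos": [0, 0, 0.27], "roll": 0.86},
    {"delta_pos": [0, 0, 0.31], "roll": 0.97},
    {"delta_pos": [0, 0, 0.34], "roll": 1.08},
    {"delta_pos": [0, 0, 0.38], "roll": 1.19},
    {"delta_pos": [0, 0, 0.39], "roll": 1.23},
  ],
)

```text
clock: 13.32
position: [0.558, -0.1786, 0.3498]
eef_rot: [0.0, 0.693, 0.721, -0.001]
contact_force: [-8.8, -13.1, 6.5]
grip_width: 0.151
grasp_force: 44.9
```

```bash
python3 st.py
```

```text
t 13.3167 pos [ 0.558  -0.1786  0.3498] yaw 1.611 knob 1.395 F [ -8.8 -13.1   6.5] T [-2.439  1.462  0.205] w 0.151 44.91906523704529 j6 -0.39
```

Call:
arm_command(
  targets=[
    {"delta_pos": [-0.1, -0.08, 0.04], "roll": 0.1},
    {"delta_pos": [-0.1, -0.08, 0.07], "roll": 0.2},
    {"delta_pos": [-0.1, -0.08, 0.1], "roll": 0.3},
    {"delta_pos": [-0.1, -0.08, 0.13], "roll": 0.4},
  ],
)

```text
clock: 13.65
position: [0.5575, -0.179, 0.3485]
eef_rot: [0.0, 0.822, 0.57, -0.0]
contact_force: [-6.3, -4.8, 5.7]
grip_width: 0.153
grasp_force: 44.9
```

```bash
python3 st.py
```

```text
t 13.65 pos [ 0.5575 -0.179   0.3485] yaw 1.213 knob 1.794 F [-6.3 -4.8  5.7] T [-0.744  0.835  0.205] w 0.153 44.91720378398895 j6 0.01
```

Call:
arm_command(
  targets=[
    {"delta_pos": [0, 0, 0.04], "roll": 0.1},
    {"delta_pos": [0, 0, 0.07], "roll": 0.2},
  ],
)

```text
clock: 13.82
position: [0.5574, -0.179, 0.3479]
eef_rot: [0.0, 0.875, 0.485, -0.0]
contact_force: [-7.6, -4.8, 7.6]
grip_width: 0.15
grasp_force: 44.9
```

```bash
python3 st.py
```

```text
t 13.8167 pos [ 0.5574 -0.179   0.3479] yaw 1.012 knob 1.994 F [-7.6 -4.8  7.6] T [-0.566  1.176  0.26 ] w 0.15 44.917412996292114 j6 0.21
```

Call:
arm_command(
  targets=[
    {"delta_pos": [0, 0, 0.03], "roll": 0.1},
    {"delta_pos": [0, 0, 0.06], "roll": 0.2},
  ],
)

```text
clock: 13.98
position: [0.5573, -0.179, 0.3473]
eef_rot: [-0.0, 0.919, 0.395, -0.0]
contact_force: [-6.7, -3.4, 8.4]
grip_width: 0.145
grasp_force: 44.9
```

```bash
python3 st.py
```

```text
t 13.9833 pos [ 0.5573 -0.179   0.3473] yaw 0.812 knob 2.194 F [-6.7 -3.4  8.4] T [-0.408  1.27   0.24 ] w 0.145 44.916805028915405 j6 0.41
```

Call:
arm_command(
  targets=[
    {"delta_pos": [0, 0, 0.03], "roll": 0.1},
    {"delta_pos": [0, 0, 0.05], "roll": 0.15},
  ],
)

```text
clock: 14.15
position: [0.5573, -0.1789, 0.3468]
eef_rot: [-0.0, 0.946, 0.325, -0.001]
contact_force: [-8.5, -4.1, 9.7]
grip_width: 0.15
grasp_force: 44.9
```

```bash
python3 st.py
```

```text
t 14.15 pos [ 0.5573 -0.1789  0.3468] yaw 0.662 knob 2.345 F [-8.5 -4.1  9.7] T [-0.155  1.415  0.203] w 0.15 44.92258071899414 j6 0.56
```

Call:
arm_command(
  targets=[
    {"delta_pos": [0, 0, 0], "roll": 0},
    {"delta_pos": [0, 0, 0], "roll": 0},
    {"delta_pos": [0, 0, -1.5], "roll": 0},
    {"delta_pos": [0, 0, -4.5], "roll": 0},
    {"delta_pos": [2, -2, -5.5], "roll": -0.12},
    {"delta_pos": [4.8, -4.7, -5.5], "roll": -0.24},
    {"delta_pos": [7.6, -7.5, -5.5], "roll": -0.36},
    {"delta_pos": [10.4, -10.2, -5.5], "roll": -0.48},
    {"delta_pos": [13.2, -13, -5.5], "roll": -0.6},
    {"delta_pos": [16, -15.7, -5.5], "roll": -0.72},
    {"delta_pos": [18.8, -18.4, -5.5], "roll": -0.84},
    {"delta_pos": [21.3, -20.9, -5.5], "roll": -0.96},
  ],
  gripper=45,
)

```text
clock: 15.15
position: [0.5956, 0.1197, 0.4014]
eef_rot: [0.0, 0.684, 0.729, 0.0]
contact_force: [0.6, -0.3, 0.8]
grip_width: 0.451
grasp_force: 0.0
```

Call:
arm_command(
  targets=[
    {"delta_pos": [0, 0, 0], "roll": 0},
    {"delta_pos": [0, 0, 0], "roll": 0},
  ],
)

```text
clock: 15.32
position: [0.5956, 0.1189, 0.4012]
eef_rot: [-0.0, 0.686, 0.728, 0.0]
contact_force: [0.4, 0.1, -0.2]
grip_width: 0.451
grasp_force: 0.0
```

```bash
python3 st.py
```

```text
t 15.3167 pos [0.5956 0.1189 0.4012] yaw 1.631 knob 1.376 F [ 0.4  0.1 -0.2] T [-0.037 -0.069  0.058] w 0.451 0.0 j6 0.1
```

Call:
arm_command(
  targets=[
    {"delta_pos": [-0.1, 0.25, 0.5], "roll": 0},
    {"delta_pos": [-0.1, 0.25, 2.5], "roll": 0},
    {"delta_pos": [-0.1, 0.25, 4.5], "roll": 0},
    {"delta_pos": [-0.1, 0.25, 5.2], "roll": 0},
    {"delta_pos": [-0.1, 0.25, 5.2], "roll": 0},
  ],
)

```text
clock: 15.73
position: [0.5977, 0.1152, 0.3473]
eef_rot: [-0.001, 0.688, 0.726, -0.001]
contact_force: [-0.4, -0.2, 0.0]
grip_width: 0.45
grasp_force: 0.0
```

Call:
arm_command(
  targets=[
    {"delta_pos": [0, 0, 0], "roll": 0},
    {"delta_pos": [0, 0, 0], "roll": 0},
    {"delta_pos": [0, 0, 0], "roll": 0},
    {"delta_pos": [0, 0, 0], "roll": 0},
    {"delta_pos": [0, 0, 0], "roll": 0},
    {"delta_pos": [0, 0, 0], "roll": 0},
  ],
  gripper=0,
)

```text
clock: 16.23
position: [0.598, 0.1164, 0.3501]
eef_rot: [-0.0, 0.687, 0.727, -0.0]
contact_force: [-8.4, -1.8, 10.2]
grip_width: 0.15
grasp_force: 45.0
```

```bash
python3 st.py
```

```text
t 16.2333 pos [0.598  0.1164 0.3501] yaw 1.627 knob 1.379 F [-8.4 -1.8 10.2] T [-0.391  1.307 -0.115] w 0.15 44.989373087882996 j6 0.1
```

Call:
arm_command(
  targets=[
    {"delta_pos": [0.1, -0.06, 0.03], "roll": 0.1},
    {"delta_pos": [0.1, -0.06, 0.06], "roll": 0.2},
    {"delta_pos": [0.1, -0.06, 0.1], "roll": 0.31},
    {"delta_pos": [0.1, -0.06, 0.13], "roll": 0.42},
    {"delta_pos": [0.1, -0.06, 0.17], "roll": 0.53},
    {"delta_pos": [0.1, -0.06, 0.2], "roll": 0.64},
    {"delta_pos": [0.1, -0.06, 0.24], "roll": 0.75},
    {"delta_pos": [0.1, -0.06, 0.27], "roll": 0.86},
    {"delta_pos": [0.1, -0.06, 0.31], "roll": 0.97},
  ],
)

```text
clock: 16.98
position: [0.5965, 0.1174, 0.3469]
eef_rot: [-0.001, 0.947, 0.32, -0.002]
contact_force: [-20.1, 1.4, 22.0]
grip_width: 0.151
grasp_force: 45.0
```

```bash
python3 st.py
```

```text
t 16.9833 pos [0.5965 0.1174 0.3469] yaw 0.652 knob 2.355 F [-20.1   1.4  22. ] T [0.096 3.884 0.248] w 0.151 45.006394386291504 j6 1.07
```

Call:
arm_command(
  targets=[
    {"delta_pos": [0, 0, 0.03], "roll": 0.08},
    {"delta_pos": [0, 0, 0.05], "roll": 0.15},
  ],
)

```text
clock: 17.15
position: [0.5964, 0.1176, 0.3465]
eef_rot: [-0.001, 0.969, 0.249, -0.002]
contact_force: [-20.4, 2.9, 22.1]
grip_width: 0.151
grasp_force: 45.0
```

```bash
python3 st.py
```

```text
t 17.15 pos [0.5964 0.1176 0.3465] yaw 0.503 knob 2.503 F [-20.4   2.9  22.1] T [0.573 4.063 0.258] w 0.151 45.01021385192871 j6 1.22
```

Call:
arm_command(
  targets=[
    {"delta_pos": [-0.08, -0.05, 0], "roll": 0.05},
    {"delta_pos": [-0.16, -0.09, 0], "roll": 0.1},
  ],
)

```text
clock: 17.32
position: [0.5952, 0.1177, 0.3463]
eef_rot: [-0.0, 0.98, 0.201, -0.0]
contact_force: [-2.9, 4.5, 3.4]
grip_width: 0.147
grasp_force: 45.0
```

```bash
python3 st.py
```

```text
t 17.3167 pos [0.5952 0.1177 0.3463] yaw 0.405 knob 2.602 F [-2.9  4.5  3.4] T [0.884 0.536 0.366] w 0.147 44.99522924423218 j6 1.32
```

Call:
arm_command(
  targets=[
    {"delta_pos": [0, 0, 0.02], "roll": 0.05},
    {"delta_pos": [0, 0, 0.03], "roll": 0.1},
  ],
)

```text
clock: 17.48
position: [0.5952, 0.1179, 0.346]
eef_rot: [-0.001, 0.988, 0.152, -0.001]
contact_force: [-9.0, 6.3, 7.9]
grip_width: 0.152
grasp_force: 45.0
```

```bash
python3 st.py
```

```text
t 17.4833 pos [0.5952 0.1179 0.346 ] yaw 0.305 knob 2.701 F [-9.   6.3  7.9] T [1.313 1.615 0.335] w 0.152 44.999855160713196 j6 1.42
```

Call:
arm_command(
  targets=[
    {"delta_pos": [0, 0, 0.01], "roll": 0.04},
  ],
)

```text
clock: 17.57
position: [0.5952, 0.1179, 0.3459]
eef_rot: [-0.001, 0.991, 0.132, -0.001]
contact_force: [-8.8, 7.9, 8.8]
grip_width: 0.151
grasp_force: 45.0
```

```bash
python3 st.py
```

```text
t 17.5667 pos [0.5952 0.1179 0.3459] yaw 0.265 knob 2.742 F [-8.8  7.9  8.8] T [1.444 1.666 0.365] w 0.151 45.00125527381897 j6 1.46
```

Call:
arm_command(
  targets=[
    {"delta_pos": [0, 0, 0.01], "roll": 0.04},
  ],
)

```text
clock: 17.65
position: [0.5952, 0.118, 0.3458]
eef_rot: [-0.001, 0.994, 0.112, -0.001]
contact_force: [-8.2, 7.7, 8.2]
grip_width: 0.151
grasp_force: 45.0
```

```bash
python3 st.py
```

```text
t 17.65 pos [0.5952 0.118  0.3458] yaw 0.225 knob 2.781 F [-8.2  7.7  8.2] T [1.582 1.698 0.345] w 0.151 45.001839995384216 j6 1.5
```

Call:
arm_command(
  targets=[
    {"delta_pos": [0, 0, 0], "roll": 0},
    {"delta_pos": [0, 0, 0], "roll": 0},
    {"delta_pos": [0, 0, -1.5], "roll": 0},
    {"delta_pos": [0, 0, -4.5], "roll": 0},
    {"delta_pos": [-0.8, 2.1, -5.6], "roll": -0.05},
    {"delta_pos": [-2.1, 5.7, -5.6], "roll": -0.1},
    {"delta_pos": [-3.5, 9.4, -5.6], "roll": -0.15},
    {"delta_pos": [-4.9, 13.2, -5.6], "roll": -0.2},
    {"delta_pos": [-6.3, 17, -5.6], "roll": -0.26},
    {"delta_pos": [-7.7, 20.8, -5.6], "roll": -0.32},
    {"delta_pos": [-9.1, 24.5, -5.6], "roll": -0.38},
    {"delta_pos": [-10.4, 28, -5.6], "roll": -0.44},
  ],
  gripper=45,
)

```text
clock: 18.65
position: [0.5568, -0.181, 0.4016]
eef_rot: [0.0, 0.944, 0.329, 0.0]
contact_force: [1.7, 0.2, -0.1]
grip_width: 0.446
grasp_force: 0.0
```

Call:
arm_command(
  targets=[
    {"delta_pos": [0, 0, 0], "roll": 0},
    {"delta_pos": [0, 0, 0], "roll": 0},
    {"delta_pos": [0, 0, 0], "roll": 0},
  ],
)

```text
clock: 18.9
position: [0.5574, -0.1788, 0.4012]
eef_rot: [0.0, 0.945, 0.327, 0.0]
contact_force: [0.2, 0.7, -0.1]
grip_width: 0.45
grasp_force: 0.0
```

Run:
```python
exec(open('st.py').read())
im=robot.get_image('top');cv2.imwrite('pics/t2.png',cv2.resize(im[165:305,230:410],None,fx=4,fy=4,interpolation=cv2.INTER_CUBIC))
```

```text
t 18.9 pos [ 0.5574 -0.1788  0.4012] yaw 0.666 knob 2.34 F [ 0.2  0.7 -0.1] T [ 0.001 -0.009 -0.008] w 0.45 0.0 j6 0.55
```

View pics/t2.png

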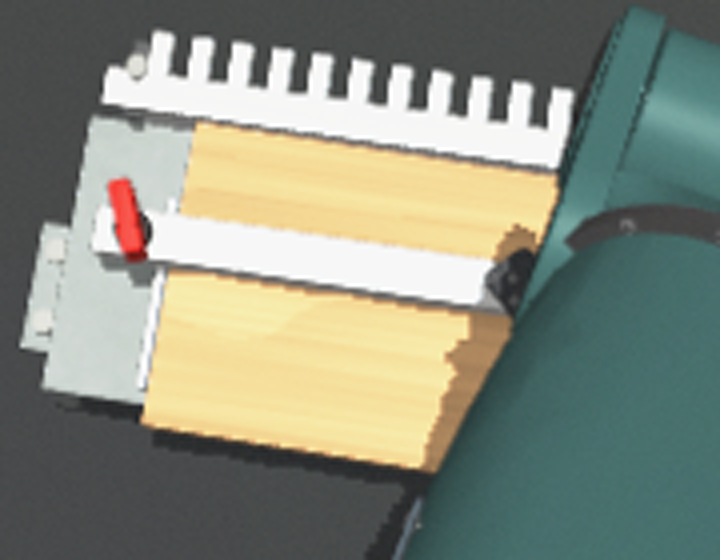

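The board is flush, with only a thin dark line at the stop. The left knob is turned to about 2.8 rad, and I'm over the right knob.

Call:
arm_command(
  targets=[
    {"delta_pos": [0, 0, 0.5], "roll": 0},
    {"delta_pos": [0, 0, 2.5], "roll": 0},
    {"delta_pos": [0, 0, 4.8], "roll": 0},
    {"delta_pos": [0, 0, 5.4], "roll": 0},
    {"delta_pos": [0, 0, 5.4], "roll": 0},
  ],
)

```text
clock: 19.37
position: [0.557, -0.1778, 0.3453]
eef_rot: [-0.001, 0.945, 0.328, -0.001]
contact_force: [0.4, 0.8, -0.1]
grip_width: 0.448
grasp_force: 0.0
```

Call:
arm_command(
  targets=[
    {"delta_pos": [0, 0, 0], "roll": 0},
    {"delta_pos": [0, 0, 0], "roll": 0},
    {"delta_pos": [0, 0, 0], "roll": 0},
    {"delta_pos": [0, 0, 0], "roll": 0},
    {"delta_pos": [0, 0, 0], "roll": 0},
    {"delta_pos": [0, 0, 0], "roll": 0},
  ],
  gripper=0,
)

```text
clock: 19.87
position: [0.5575, -0.1786, 0.348]
eef_rot: [-0.0, 0.945, 0.327, 0.0]
contact_force: [-3.9, 5.6, 7.2]
grip_width: 0.151
grasp_force: 45.0
```

```bash
python3 st.py
python3 - <<'E'
from h import *
from rig import robot
p=robot.camera_params('top');J=np.array([.5775,-.0307]);e=np.array([.9909,-.1347])
for u in((265.8,271.5),(339,282.5)):print((onz(p,u,.1048)[:2]-J)@e)
E
```

```text
t 19.8667 pos [ 0.5575 -0.1786  0.348 ] yaw 0.667 knob 2.34 F [-3.9  5.6  7.2] T [ 0.929  0.569 -0.218] w 0.151 44.99888241291046 j6 0.55
-0.11469596539534167
-0.11476657176327519
```

Call:
arm_command(
  targets=[
    {"delta_pos": [0, 0, 0.03], "roll": 0.1},
    {"delta_pos": [0, 0, 0.06], "roll": 0.2},
  ],
)

```text
clock: 20.03
position: [0.5574, -0.1786, 0.3474]
eef_rot: [-0.0, 0.973, 0.23, 0.0]
contact_force: [-5.2, 5.5, 10.6]
grip_width: 0.152
grasp_force: 45.0
```

```bash
python3 st.py
```

```text
t 20.0333 pos [ 0.5574 -0.1786  0.3474] yaw 0.463 knob 2.543 F [-5.2  5.5 10.6] T [1.013 0.771 0.405] w 0.152 45.008928179740906 j6 0.76
```

Call:
arm_command(
  targets=[
    {"delta_pos": [0, 0, 0.01], "roll": 0.03},
  ],
)

```text
clock: 20.12
position: [0.5574, -0.1786, 0.3474]
eef_rot: [-0.0, 0.977, 0.214, 0.0]
contact_force: [-6.2, 5.5, 10.6]
grip_width: 0.152
grasp_force: 45.0
```

```bash
python3 st.py
```

```text
t 20.1167 pos [ 0.5574 -0.1786  0.3474] yaw 0.431 knob 2.575 F [-6.2  5.5 10.6] T [1.045 0.775 0.277] w 0.152 45.01309096813202 j6 0.79
```

Call:
arm_command(
  targets=[
    {"delta_pos": [0, 0, 0.01], "roll": 0.03},
  ],
)

```text
clock: 20.2
position: [0.5574, -0.1786, 0.3473]
eef_rot: [-0.0, 0.98, 0.201, 0.0]
contact_force: [-4.5, 5.8, 11.0]
grip_width: 0.151
grasp_force: 45.0
```

```bash
python3 st.py
```

```text
t 20.2 pos [ 0.5574 -0.1786  0.3473] yaw 0.406 knob 2.601 F [-4.5  5.8 11. ] T [1.059 0.774 0.372] w 0.151 45.01283884048462 j6 0.81
```

Call:
arm_command(
  targets=[
    {"delta_pos": [0, 0, 0.01], "roll": 0.03},
  ],
)

```text
clock: 20.28
position: [0.5575, -0.1787, 0.3472]
eef_rot: [-0.0, 0.982, 0.187, 0.0]
contact_force: [-4.6, 5.5, 11.0]
grip_width: 0.153
grasp_force: 45.0
```

```bash
python3 st.py
```

```text
t 20.2833 pos [ 0.5575 -0.1787  0.3472] yaw 0.376 knob 2.631 F [-4.6  5.5 11. ] T [1.044 0.833 0.308] w 0.153 45.01321613788605 j6 0.84
```

```bash
cat > av.py <<'E'
from h import *
from rig import robot
D=[]
for i in range(6):
    s=robot.state();M=rot(s['eef_rot']).as_matrix();D.append([(-0.135+np.pi-np.arctan2(M[1,0],M[0,0])),s['ft_torque'][2],*s['contact_force'],s['clock']]);robot.get_image('top')
D=np.array(D);print('knob',D[:,0].round(3),'Tz',D[:,1].round(3),'mean',D[:,1].mean().round(3),'F',D[:,2:5].mean(0).round(1),D[-1,5])
E
python3 av.py
```

```text
knob [2.631 2.633 2.631 2.63  2.63  2.63 ] Tz [ 0.308  0.17  -0.196 -0.175 -0.13  -0.194] mean -0.036 F [-5.1  5.1 10.7] 20.5333
```

Call:
arm_command(
  targets=[
    {"delta_pos": [0, 0, 0.01], "roll": 0.03},
    {"delta_pos": [0, 0, 0.02], "roll": 0.06},
  ],
)

```text
clock: 20.75
position: [0.5574, -0.1786, 0.3471]
eef_rot: [-0.0, 0.988, 0.157, 0.0]
contact_force: [-5.2, 5.8, 14.0]
grip_width: 0.151
grasp_force: 45.0
```

```bash
python3 av.py
```

```text
knob [2.69  2.693 2.691 2.69  2.69  2.69 ] Tz [ 0.365  0.238 -0.154 -0.168 -0.156 -0.116] mean 0.002 F [-5.1  5.4 12.2] 21.0
```

Call:
arm_command(
  targets=[
    {"delta_pos": [0, 0, 0.01], "roll": 0.03},
    {"delta_pos": [0, 0, 0.02], "roll": 0.06},
  ],
)

```text
clock: 21.22
position: [0.5574, -0.1787, 0.3469]
eef_rot: [-0.0, 0.992, 0.128, 0.0]
contact_force: [-5.7, 6.3, 13.2]
grip_width: 0.154
grasp_force: 45.0
```

```bash
python3 st.py
```

```text
t 21.2167 pos [ 0.5574 -0.1787  0.3469] yaw 0.256 knob 2.75 F [-5.7  6.3 13.2] T [1.174 1.027 0.39 ] w 0.154 45.016323924064636 j6 0.96
```

Call:
arm_command(
  targets=[
    {"delta_pos": [0, 0, 0.01], "roll": 0.025},
  ],
)

```text
clock: 21.3
position: [0.5574, -0.1787, 0.3469]
eef_rot: [-0.0, 0.993, 0.115, 0.0]
contact_force: [-6.2, 5.7, 12.8]
grip_width: 0.151
grasp_force: 45.0
```

```bash
python3 st.py
```

```text
t 21.3 pos [ 0.5574 -0.1787  0.3469] yaw 0.231 knob 2.776 F [-6.2  5.7 12.8] T [1.16  1.062 0.396] w 0.151 45.01736104488373 j6 0.99
```

Call:
arm_command(
  targets=[
    {"delta_pos": [0, 0, 0], "roll": 0},
    {"delta_pos": [0, 0, 0], "roll": 0},
    {"delta_pos": [0, 0, -1.5], "roll": 0},
    {"delta_pos": [0, 0, -4.5], "roll": 0},
    {"delta_pos": [0.8, -2.1, -5.5], "roll": 0},
    {"delta_pos": [2.1, -5.7, -5.5], "roll": 0},
    {"delta_pos": [3.5, -9.4, -5.5], "roll": 0},
    {"delta_pos": [4.9, -13.2, -5.5], "roll": 0},
    {"delta_pos": [6.3, -17, -5.5], "roll": 0},
    {"delta_pos": [7.7, -20.8, -5.5], "roll": 0},
    {"delta_pos": [9.1, -24.5, -5.5], "roll": 0},
    {"delta_pos": [10.4, -28, -5.5], "roll": 0},
  ],
  gripper=45,
)

```text
clock: 22.3
position: [0.5941, 0.1197, 0.401]
eef_rot: [-0.0, 0.993, 0.116, 0.0]
contact_force: [0.5, 0.5, 0.0]
grip_width: 0.449
grasp_force: 0.0
```

Call:
arm_command(
  targets=[
    {"delta_pos": [0, 0, 0], "roll": 0},
    {"delta_pos": [0, 0, 0], "roll": 0},
    {"delta_pos": [0, 0, 0], "roll": 0},
  ],
)

```text
clock: 22.55
position: [0.5941, 0.1174, 0.4007]
eef_rot: [0.0, 0.993, 0.116, -0.0]
contact_force: [-0.2, 0.2, 0.4]
grip_width: 0.451
grasp_force: 0.0
```

```bash
python3 st.py
```

```text
t 22.55 pos [0.5941 0.1174 0.4007] yaw 0.233 knob 2.774 F [-0.2  0.2  0.4] T [ 0.011  0.028 -0.022] w 0.451 0.0 j6 1.49
```

Call:
arm_command(
  targets=[
    {"delta_pos": [0.15, 0, 0.5], "roll": 0},
    {"delta_pos": [0.15, 0, 2.5], "roll": 0},
    {"delta_pos": [0.15, 0, 4.8], "roll": 0},
    {"delta_pos": [0.15, 0, 5.4], "roll": 0},
    {"delta_pos": [0.15, 0, 5.4], "roll": 0},
  ],
)

```text
clock: 22.97
position: [0.5951, 0.1168, 0.3449]
eef_rot: [0.0, 0.993, 0.115, -0.002]
contact_force: [-0.3, 0.3, 0.3]
grip_width: 0.45
grasp_force: 0.0
```

Call:
arm_command(
  targets=[
    {"delta_pos": [0, 0, 0], "roll": 0},
    {"delta_pos": [0, 0, 0], "roll": 0},
    {"delta_pos": [0, 0, 0], "roll": 0},
    {"delta_pos": [0, 0, 0], "roll": 0},
    {"delta_pos": [0, 0, 0], "roll": 0},
    {"delta_pos": [0, 0, 0], "roll": 0},
  ],
  gripper=0,
)

```text
clock: 23.47
position: [0.5958, 0.1183, 0.3477]
eef_rot: [-0.0, 0.993, 0.116, 0.001]
contact_force: [-2.7, 5.4, 5.2]
grip_width: 0.155
grasp_force: 45.0
```

Call:
arm_command(
  targets=[
    {"delta_pos": [0, 0, 0.01], "roll": 0.03},
    {"delta_pos": [0, 0, 0.02], "roll": 0.06},
  ],
)

```text
clock: 23.63
position: [0.5958, 0.1184, 0.3475]
eef_rot: [-0.0, 0.996, 0.086, 0.001]
contact_force: [-3.5, 6.1, 6.7]
grip_width: 0.152
grasp_force: 45.0
```

```bash
python3 st.py
```

```text
t 23.6333 pos [0.5958 0.1184 0.3475] yaw 0.171 knob 2.835 F [-3.5  6.1  6.7] T [1.058 0.592 0.398] w 0.152 44.98573958873749 j6 1.56
```

Call:
arm_command(
  targets=[
    {"delta_pos": [0, 0, 0.01], "roll": 0.02},
  ],
)

```text
clock: 23.72
position: [0.5958, 0.1184, 0.3474]
eef_rot: [-0.0, 0.997, 0.075, 0.0]
contact_force: [-3.6, 5.9, 7.1]
grip_width: 0.147
grasp_force: 45.0
```

```bash
python3 st.py
```

```text
t 23.7167 pos [0.5958 0.1184 0.3474] yaw 0.151 knob 2.856 F [-3.6  5.9  7.1] T [1.042 0.679 0.429] w 0.147 44.98698055744171 j6 1.58
```

Torque shows about 50 N on the left and 45 N on the right. Releasing and lifting clear.

Call:
arm_command(
  targets=[
    {"delta_pos": [0, 0, 0], "roll": 0},
    {"delta_pos": [0, 0, 0], "roll": 0},
    {"delta_pos": [0, 0, 0], "roll": 0},
    {"delta_pos": [0, 0, -1.5], "roll": 0},
    {"delta_pos": [0, 0, -4.5], "roll": 0},
    {"delta_pos": [0, 0, -7.5], "roll": 0},
    {"delta_pos": [0, 0, -10], "roll": 0},
    {"delta_pos": [-3, 0, -11], "roll": 0},
    {"delta_pos": [-6, 0, -11], "roll": 0},
    {"delta_pos": [-9, 0, -11], "roll": 0},
    {"delta_pos": [-10, 0, -11], "roll": 0},
    {"delta_pos": [-10, 0, -11], "roll": 0},
  ],
  gripper=45,
)

```text
clock: 24.72
position: [0.4951, 0.1024, 0.4566]
eef_rot: [0.0, 0.997, 0.076, -0.0]
contact_force: [0.6, 1.1, 0.8]
grip_width: 0.446
grasp_force: 0.0
```

```bash
python3 st.py
python3 - <<'E'
from rig import robot
import cv2
cv2.imwrite('pics/end.png',robot.get_image('side'))
E
```

```text
t 24.7167 pos [0.4951 0.1024 0.4566] yaw 0.153 knob 2.854 F [0.6 1.1 0.8] T [-0.044 -0.034  0.016] w 0.446 0.0 j6 1.58
```

View pics/end.png

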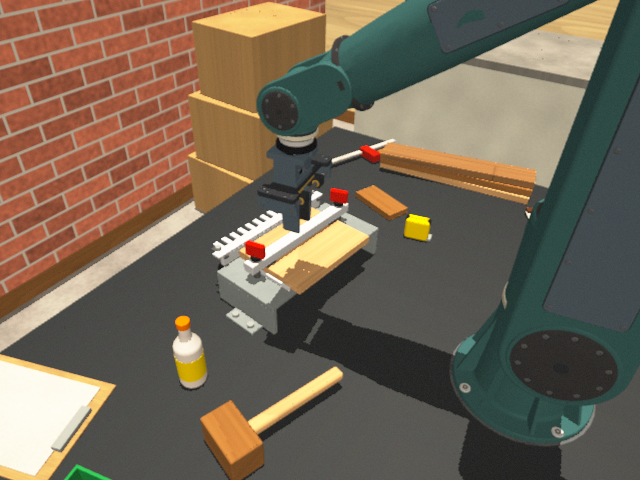

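The bar is down and level with the board clamped. The arm is clear and the bystanders are where they were.

```bash
python3 -c "
from rig import robot
print(robot.hand_in())"
```

```text
the job is handed in; nothing more can be done
None
```

I handed the job in at about 25 s; no verdict came back. The board is flush against the stop bar and clamped at about 50 N left and 45 N right (forces estimated from knob torque), with the knobs released, the arm clear and the other things untouched.

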